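# Hold a power module against the sprung terminals of its bay for fastening

### The job

Lay the loose black power module flat in the open power bay, between its guide tabs, with the capacitor end towards the sprung terminals on the rear panel and the silver heat sink facing out, still clear of the terminals. Then slide it along the floor of the bay onto the terminals and keep it pressed against them with a steady push of about 10 newtons, so that a colleague can screw on the retaining bracket. Finish while you are still holding it pressed like that, and leave the other things on the bench where they are.

Things in the scene. Friction and masses are not known exactly. Their poses are not given: they have to be found in the camera images.
- power_bay: Open tray-like chassis of bare grey sheet metal, 194 x 108 mm, fixed level on the bench; place and yaw vary. Origin on its underside, z up, +x towards its rear panel, y across. The 4 mm floor (top at z = 4 mm) runs from x = -101 to +93 mm; the rear panel, 58 mm high with vent slots, has its inner face at x = +90 mm. At a 10 N push the module's origin is at x = 0, y = 0, z = 4 mm.
- guide_tabs (a point): Point on the bay's floor amid its four guide tabs, at bay x = -4.5, y = 0 mm. Tabs, in the bay's frame: inner faces at y = +28 and -28 mm; one pair at x = -54 to -32, one at x = +23 to +45 mm; upright for 10 mm above the floor, then flared outwards up to 16 mm. Between the pairs (x = -32 to +23 mm) the sides are open, for fingers beside the module.
- brass_boss_left (a point): Top of the left brass boss (8 mm wide, 12 mm high on the floor, for the bracket's screw), at bay x = -59, y = +40 mm, outside the tabs. At a 10 N push the module's outer (heat sink) end is level with the middle of both bosses.
- brass_boss_right (a point): Top of the right brass boss, like the left one, at bay x = -59, y = -40 mm.
- terminal_block: Black block with 4 brass contacts, 42 wide x 18 mm high, on springs before the rear panel; slides along the bay's x. Origin: middle of its contact face, which looks to bay -x, 17.5 mm above the bay's underside. Untouched the face is at bay x = +54 mm, at its rigid stop +64 mm. It pushes back with 4 N at first and 1.2 N more per mm: 10 N at 5 mm, 16 N at the stop; let go, it shoves the module out.
- power_module: Loose black open-topped module, 49 wide x 118 long x 31 mm high, 0.18 to 0.33 kg, rigid. Origin at the middle of the underside, z up, y lengthwise: +y end upright capacitors with white tops, -y end silver finned heat sink. Sides at x = -24 mm (31 mm high) and +25 mm (only 17 mm high): grip across the width with the fingertips low. Ends 25 mm or higher. Starts flat on the bench left of the bay.
- capacitor_end (a point): Point on the power module at the middle of its capacitor end (+y), 59 mm from its origin, 12 mm above its underside: the point that meets the terminals.
- retaining_bracket: Steel angle strip with two screw holes, 96 x 14 x 16 mm, lying loose at the near side of the bench, left of the bay; origin at the underside, length along y. The colleague will screw it on; leave it alone.
- precision_driver_1: Black precision screwdriver, 116 mm long, lying loose to the right of the bay; leave it alone.
- flux_tin_1: Low round white tin with a yellow lid, 44 mm across, 24 mm high, loose behind the module; leave it alone.

How it is judged (in metres and radians):
On the way, in this order (a step that is already met when the one before it is completed fails the run):
1. the module lies flat on the floor of the bay, between the guide tabs, capacitor end towards the terminals but not yet touching them (z of power_module in the frame of power_bay between 0.002 and 0.0075 m and y of power_module in the frame of power_bay between -0.006 and 0.006 m and angle between the y axis of power_module and the x axis of power_bay, either way round below 0.07 rad and angle between power_module's own z axis and vertical below 0.06 rad and x of capacitor_end in the frame of power_bay above 0 m and x of power_module in the frame of power_bay between -0.045 and -0.005 m and contact force between power_module and terminal_block below 0.5 N), for 0.2 s.
2. it is pressed against the terminals with 6 to 14 N for a second (contact force between power_module and terminal_block between 6 and 14 N and z of power_module in the frame of power_bay between 0.002 and 0.0075 m and y of power_module in the frame of power_bay between -0.006 and 0.006 m and angle between the y axis of power_module and the x axis of power_bay, either way round below 0.07 rad and angle between power_module's own z axis and vertical below 0.06 rad), for 1 s.
At the end, for the whole second after the job is handed in: the robot holds the module still, pressed on the terminal block with 6 to 14 N (robot on module over 3 N); flat on the bay floor (3.5 mm, 0.06 rad), along the bay (0.07 rad), centred between the tabs (6 mm), capacitor end to the terminals (all of step 2 and x of capacitor_end in the frame of power_bay above 0 m and contact force between any of the fingers, the arm and power_module above 3 N and linear speed of power_module below 0.01 m/s); the arm keeps its last pose, push and grip.
It fails at once if the terminals are pressed with more than 22 N (contact force between power_module and terminal_block above 22 N).
It fails at once if the retaining bracket is moved by more than 20 mm (distance of retaining_bracket from where it was at the start of the episode above 0.02 m).
It fails at once if the precision driver is moved by more than 20 mm (distance of precision_driver_1 from where it was at the start of the episode above 0.02 m).
It fails at once if the flux tin is moved by more than 20 mm (distance of flux_tin_1 from where it was at the start of the episode above 0.02 m).
It also fails if it takes over 51 s, if anything falls off the work surface, if the arm or the gripper's body presses on something with over 40 N, if the wrist force passes 120 N, or if a joint passes its speed limit or range.

### The arm

A 6-joint arm with a two-finger parallel gripper is mounted at the origin on a cart in front of the work surface, level with it; the furniture and walls round the work are solid. World frame = base frame: x ahead of the robot, y to its left, z up, the work surface at z = 0. Lengths are in mm, angles in rad, forces in N, time in s.
With the tool pointing down it reaches from about 325 to 775 mm from the base axis. Payload 9.3 kg.
Tool frame: the origin (TCP) lies midway between the tips of the shut fingers; the grasp point (between the pads) lies 19 mm behind it (env.hold_point_z is the distance from the TCP to the grasp point, in mm); z points along the fingers, y is the line along which they close (so a half turn about z gives the same grasp; the last joint's range is limited). The gripper opens to 85 mm and grips with 20 to 120 N. Pads are 22 mm wide; open, the fingers measure 114 mm over their backs; the gripper's body (76 mm by 85 mm) begins 54 mm behind the grasp point. The pads swing forward as they close: fully open they stand 13 mm farther back than shut.
Start: joints at [-1.456, 0.259, 0.021, 1.334, 0, 1.418], TCP at [145.529, -530.394, 231.279] pointing down, gripper open.
Joint ranges: [-3.04, 3.04], [-0.91, 1.82], [-1.04, 1.36], [-1.92, 1.95], [-1.52, 1.45], [-3.14, 3.14]. Speed limits (rad/s): [2.22, 2.22, 2.79, 3.14, 3.14, 3.14].

### API

Orientations are given as a 3x3 rotation matrix whose columns are the frame's x, y, z axes.
In Python, from workcell import env, optics gives the robot as it stands.
- The arm moves only by the tool drive_tool, never from a script. Its argument "motion" is a list of rows, each a list of 5 numbers: the finger opening in mm, from 0 to 85.4, then the shift along the world's x, y, z in parts of the range, where 1.0 means 20 cm, then the turn about the world's z in fractions of the full range, 1 being 60 degrees. A call has 1 to 5 rows; each row is the pose to reach, as a shift and turn from the pose commanded when the call began; what a row does not reach only later rows make up. A row lasts 1/10 s, in which the tool goes at most 50 mm and 8.59 degrees, less where a joint would pass 70% of its speed; a pose out of reach is approached as far as the arm can. No shift or turn number may pass 1 either way. A call with a gripper value outside its range is refused whole. The fingers move at their own pace and stop on an object; "newtons" is the grip in N (left out, the last holds). Time passes only in rows, so rows that repeat a pose let the fingers close. It gives the time, the measured TCP pose, the force, the opening and the grip force at its end, in the units of the state.
- env.get_state(): the state, without advancing time (a new reading comes with each control period).
- optics.capture(name): name is "side" or "top"; returns the picture (480x640x3 uint8, red, green, blue); there is no depth.
- optics.camera_model(name): a dict with "fx", "fy", "cx", "cy" (pixels), "dist_coeffs" ([k1, k2, p1, p2, k3] as OpenCV has them; the pictures are not rectified), "position" and "rotation" of the camera in the world. Camera axes: x right, y down, z forward; pixel columns grow to the right and rows downward; lengths in mm; the calibration is good to about 2 mm. A picture is of the moment at which its call begins. camera_model takes no time and is no camera call.
- env.finish_job(): hands the job in; it is judged then, once.
The state is a dict: "time": time; "qpos": joint angles; "dq": joint speeds; "effort": joint torques, N m; "ee_pos": TCP position; "orientation": TCP orientation; "contact_force": force on the tool from outside, world axes, zero at the start; "torque": the same for the moment, N m; "finger_gap": finger opening in mm; "gripper_force": force on a finger pad.
Only numpy, scipy, OpenCV 4.12 (cv2) and the standard library are available. Lean on these libraries where they do the work, as an engineer would, in place of code of your own. Each camera call takes 0.05 s, during which the arm holds its last target. There are 200 camera calls.

## Working session

There is one attempt and no reset: what is moved stays moved. The work goes in short steps, Python scripts to look and compute and a tool call to move; the robot and the scene stay as the last step left them, time stands still between calls to the robot, and variables do not carry over. Pictures are saved under pics/ and viewed, at most 10 in all, crops included, and the job is handed in when it is done.

Besides the shell and the picture viewer there is one more tool, called after "Emit:" as a command line: name --pt "numbers of a row" for each row, then --argument value for the rest. drive_tool: Moves the arm, as the interface text tells. Its arguments: {"type":"object","properties":{"motion":{"type":"array","items":{"type":"array","items":{"type":"number"}}},"newtons":{"type":"number"}},"required":["motion"]}

```bash
mkdir -p pics
python3 - <<'E'
from workcell import env, optics
import cv2
for n in("top","side"):
    cv2.imwrite(f"pics/{n}0.png",optics.capture(n)[:,:,::-1]); m=optics.camera_model(n); print(n,m)
s=env.get_state();print(s["time"],s["ee_pos"],s["orientation"],s["finger_gap"],env.hold_point_z)
E
```

```text
top {'fx': 562.6540552162801, 'fy': 562.6540552162801, 'cx': 310.9551697036283, 'cy': 241.0871846318996, 'dist_coeffs': array([-0.06754208,  0.        ,  0.        ,  0.        ,  0.        ]), 'position': array([397.46613314, 143.26763842, 992.92923692]), 'rotation': array([[-0.00580586, -0.99421663,  0.10723607],
       [-0.99972419,  0.00821123,  0.02200274],
       [-0.02275603, -0.10707875, -0.99399009]])}
side {'fx': 448.8063723156597, 'fy': 448.8063723156597, 'cx': 326.193277385673, 'cy': 230.18635147105215, 'dist_coeffs': array([-0.05484241,  0.        ,  0.        ,  0.        ,  0.        ]), 'position': array([ 570.96010968, -346.20797103,  745.28052778]), 'rotation': array([[ 0.97863418,  0.17331741, -0.1106174 ],
       [ 0.20514   , -0.78672925,  0.58221531],
       [ 0.0138821 , -0.59246785, -0.80547447]])}
0.1 [ 145.50351478 -530.15093991  230.75823756] [[ 9.64351018e-01  2.64626336e-01 -1.27649964e-04]
 [ 2.64626307e-01 -9.64350362e-01  1.13899869e-03]
 [ 1.78309760e-04 -1.13217408e-03 -9.99999343e-01]] 85.63363855860698 18.700000000000003
```

View pics/top0.png

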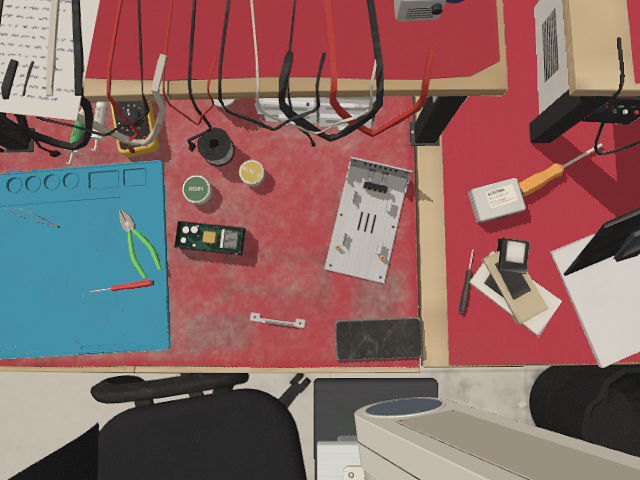

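View pics/side0.png

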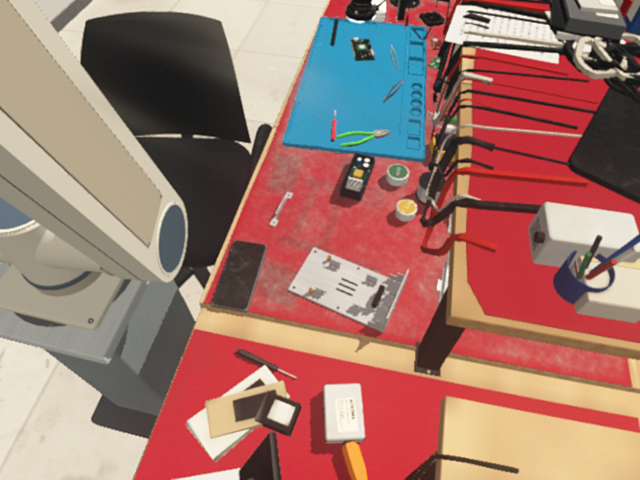

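The top view shows the module at about (210,238), with its capacitors to the left at (187,235) and the heat sink to the right at (232,240). The bay is around (370,220) with its rear panel at the top. The side view shows the module at (357,177) and the bay at (348,290). Next I'll enlarge both.

Run:
```python
import cv2,numpy as np
t=cv2.imread("pics/top0.png");s=cv2.imread("pics/side0.png")
def crop(im,x,y,w,h,k):
    c=cv2.resize(im[y:y+h,x:x+w],None,fx=k,fy=k,interpolation=cv2.INTER_CUBIC)
    for i in range(0,w,10):
        cv2.line(c,(i*k,0),(i*k,5),(0,255,255),1); 
        if i%20==0: cv2.putText(c,str(x+i),(i*k,16),0,.35,(0,255,255),1)
    for j in range(0,h,10):
        cv2.line(c,(0,j*k),(5,j*k),(0,255,255),1); cv2.putText(c,str(y+j),(7,j*k+4),0,.35,(0,255,255),1)
    return c
a=crop(t,170,210,80,60,5) ; a=cv2.resize(a,(400,300))
cv2.imwrite("pics/mod.png",np.hstack([crop(t,168,210,80,60,5),crop(s,320,147,80,60,5)]))
cv2.imwrite("pics/bay.png",np.hstack([crop(t,320,150,96,140,4),crop(s,283,243,100,140,4)]))
```

```text
(no output)
```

View pics/mod.png

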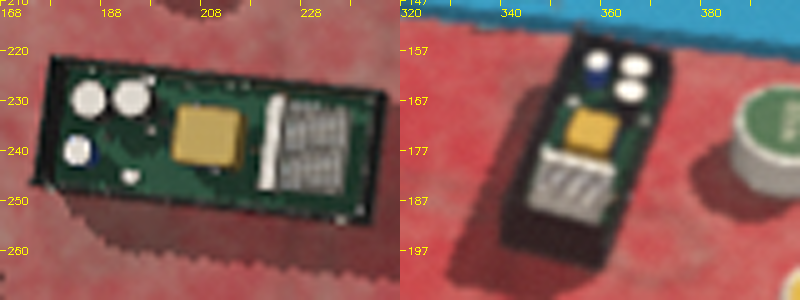

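View pics/bay.png

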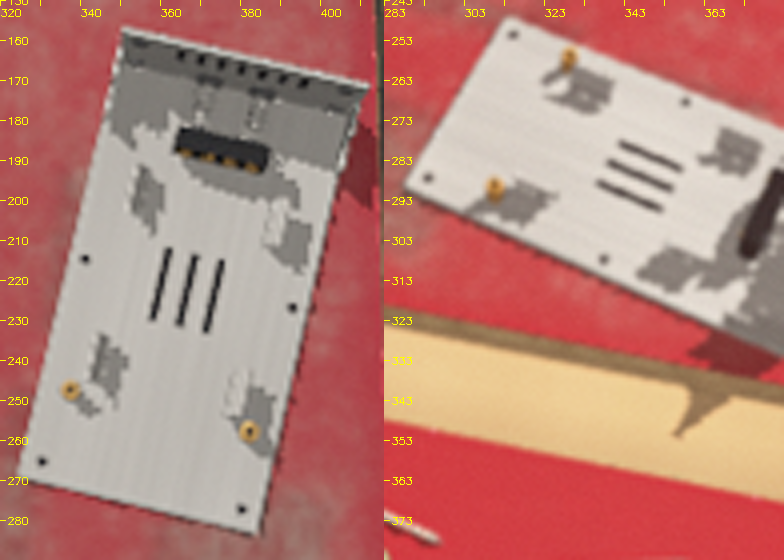

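In the module crop, the bottom corners are clear in both views, with the caps at the +y end. In the bay crop, the bosses are at (337.5,247.5) and (382.3,258), and the front floor corners at (324.5,269) and (384.5,284). Next step is to triangulate and fit.

```bash
cat > h.py <<'E'
import numpy as np,cv2
from scipy.optimize import least_squares
from workcell import env,optics
C={n:optics.camera_model(n) for n in("top","side")}
def proj(n,P):
    m=C[n];R=m["rotation"].T;K=np.array([[m["fx"],0,m["cx"]],[0,m["fy"],m["cy"]],[0,0,1.]])
    return cv2.projectPoints(np.atleast_2d(P).astype(float),cv2.Rodrigues(R)[0],-R@m["position"],K,m["dist_coeffs"])[0][:,0]
def tri(a,b): 
    return least_squares(lambda p:np.r_[proj("top",p)[0]-a,proj("side",p)[0]-b],[500,200,10.]).x
def place(p,L):
    c,s=np.cos(p[3]),np.sin(p[3]);L=np.atleast_2d(L)
    return np.c_[p[0]+c*L[:,0]-s*L[:,1],p[1]+s*L[:,0]+c*L[:,1],p[2]+L[:,2]]
def fit(obs,x0,fz=None):
    def f(p):
        if fz is not None:p=np.r_[p[:2],fz,p[3]]
        return np.concatenate([proj(n,place(p,l))[0]-u for n,l,u in obs])
    r=least_squares(f,x0,loss="soft_l1");return r.x,f(r.x).reshape(-1,2)
E
python3 - <<'E'
from h import *
mt=lambda x,y:np.array([168+x/5,210+y/5]); ms=lambda x,y:np.array([320+(x-400)/5,147+y/5])
bt=lambda x,y:np.array([320+x/4,150+y/4]); bs=lambda x,y:np.array([283+(x-384)/4,243+y/4])
np.set_printoptions(precision=1,suppress=True)
for nm,a,b in [("capA",(88,98),(635,65)),("capB",(131,98),(630,90)),("capC",(77,151),(598,60)),("yel",(207,136),(593,130)),("bar-",(266,188),(543,155)),("bar+",(278,97),(612,167))]:
    print(nm,tri(mt(*a),ms(*b)))
for nm,a,b in [("bossL",(70,390),(569,58)),("bossR",(249,432),(495,187)),("FL",(18,476),(510,16)),("FR",(258,535),(405,188))]:
    print(nm,tri(bt(*a),bs(*b)))
bay=[("top",(-59,40,16),bt(70,390)),("top",(-59,-40,16),bt(249,432)),("side",(-59,40,16),bs(569,58)),("side",(-59,-40,16),bs(495,187)),
("top",(-101,54,4),bt(18,476)),("top",(-101,-54,4),bt(258,535)),("side",(-101,54,4),bs(510,16)),("side",(-101,-54,4),bs(405,188)),("top",(93,54,58),bt(123,30)),("top",(93,-54,58),bt(369,87))]
for fz in(None,0): print("bay",fz,*fit(bay,[500,50,0,-.2],fz))
mod=[("top",(-24,-59,0),mt(370,222)),("side",(-24,-59,0),ms(503,245)),("side",(25,-59,0),ms(603,268)),("top",(25,59,25),mt(52,57)),("top",(-24,59,28),mt(33,184)),("top",(25,-59,0),mt(386,93))]
for fz in(None,0):
  p,r=fit(mod,[500,300,0,-.1],fz);print("mod",fz,p,p[3],r)
E
```

```text
capA [522.8 382.6  29.6]
capB [522.9 367.8  28.4]
capC [505.2 387.7  24. ]
yel [509.9 341.3  26.7]
bar- [491.3 320.1  28.6]
bar+ [522.3 315.4  33.3]
bossL [490.7 118.5  15.8]
bossR [471.7  41.1  17.5]
FL [454.8 141.8   6.8]
FR [428.3  37.2   6.5]
bay None [538.6  65.7   0.3  -0.2] [[-0.1  0.1]
 [ 0.   0.3]
 [ 0.6 -0.3]
 [ 0.3  0.3]
 [-0.5  0.5]
 [-0.5  0.2]
 [-0.8  0.3]
 [-0.6  0.3]
 [-0.1 -0.8]
 [ 0.6 -0.6]]
bay 0 [538.7  65.7  -0.   -0.2] [[-0.1  0.1]
 [-0.   0.3]
 [ 0.6 -0.2]
 [ 0.3  0.3]
 [-0.5  0.5]
 [-0.6  0.2]
 [-0.7  0.4]
 [-0.5  0.3]
 [-0.1 -0.8]
 [ 0.5 -0.5]]
mod None [509.4 342.    4.7  -0.1] -0.10580830390570434 [[ 0.8  1.2]
 [-0.7 -0. ]
 [ 1.   0.9]
 [-1.2 -1.5]
 [-1.4  0.7]
 [ 0.7 -0.4]]
mod 0 [509.8 343.3   0.   -0.1] -0.1094581235300353 [[ 0.4  1.3]
 [-0.6  0.9]
 [ 1.   1.8]
 [-1.2 -1.5]
 [-1.5  0.6]
 [ 0.4 -0.1]]
```

The rows are not in the units I measure in: shifts go in shares of 20 cm and turns go in shares of 60 degrees. I convert before sending: 145 mm / 200 = 0.725, 116 mm / 200 = 0.58, 42.5 degrees / 60 = 0.7083.

Emit:
drive_tool --pt "75 0.06 0.145 0 0.1417" --pt "75 0.12 0.29 0 0.2833" --pt "75 0.18 0.435 0 0.425" --pt "75 0.24 0.58 0 0.5667" --pt "75 0.3 0.725 0 0.7083" --newtons 40

```text
time: 0.6
ee_pos: [205.7, -384.0, 231.0]
orientation: [[0.527, 0.85, -0.0], [0.85, -0.527, 0.001], [0.0, -0.0, -1.0]]
contact_force: [-0.2, -0.4, 0.4]
finger_gap: 75.2
gripper_force: 0.0
```

Run:
```python
from h import *
bt=lambda x,y:np.array([320+x/4,150+y/4]); bs=lambda x,y:np.array([283+(x-384)/4,243+y/4])
bay=[("top",(-59,40,16),bt(70,390)),("top",(-59,-40,16),bt(249,432)),("side",(-59,40,16),bs(569,58)),("side",(-59,-40,16),bs(495,187)),
("top",(-101,54,4),bt(18,476)),("top",(-101,-54,4),bt(258,535)),("side",(-101,54,4),bs(510,16)),("side",(-101,-54,4),bs(405,188)),("top",(93,54,58),bt(123,30)),("top",(93,-54,58),bt(369,87))]
p,_=fit(bay,[500,50,0,-.2],0);print(p,np.degrees(p[3]))
s=env.get_state();R=s["orientation"];print(s["time"],s["ee_pos"],np.degrees(np.arctan2(R[1,0],R[0,0])),s["qpos"],s["contact_force"])
```

```text
[ 5.38655067e+02  6.57452863e+01 -1.14724713e-02 -2.44140360e-01] -13.988212221041655
0.6 [ 205.74508364 -384.02650394  230.96705054] 58.17849765154772 [-1.27205781e+00  6.37189664e-02 -2.20686119e-01  1.28704253e+00
  2.59039467e-05  8.54128392e-01] [-0.18974708 -0.38829318  0.3961496 ]
```

Scaled: 145 mm / 200 = 0.725, 116 mm / 200 = 0.58, 42.5 degrees / 60 = 0.7083.

Emit:
drive_tool --pt "72 0.06 0.145 0 0.1417" --pt "72 0.12 0.29 0 0.2833" --pt "72 0.18 0.435 0 0.425" --pt "72 0.24 0.58 0 0.5667" --pt "72 0.3 0.725 0 0.7083"

```text
time: 1.1
ee_pos: [265.7, -239.1, 231.1]
orientation: [[-0.185, 0.983, -0.0], [0.983, 0.185, 0.0], [0.0, -0.0, -1.0]]
contact_force: [0.6, 0.4, -0.2]
finger_gap: 72.1
gripper_force: 0.0
```

Scaled: 145 mm / 200 = 0.725, 116 mm / 200 = 0.58, 42.5 degrees / 60 = 0.7083.

Emit:
drive_tool --pt "72 0.06 0.145 0 0.1417" --pt "72 0.12 0.29 0 0.2833" --pt "72 0.18 0.435 0 0.425" --pt "72 0.24 0.58 0 0.5667" --pt "72 0.3 0.725 0 0.7083"

```text
time: 1.6
ee_pos: [325.6, -94.1, 231.2]
orientation: [[-0.801, 0.599, 0.0], [0.599, 0.801, -0.0], [-0.0, -0.0, -1.0]]
contact_force: [0.1, -0.7, -0.0]
finger_gap: 72.4
gripper_force: 0.0
```

Scaled: 145 mm / 200 = 0.725, 116 mm / 200 = 0.58, 42.5 degrees / 60 = 0.7083.

Emit:
drive_tool --pt "72 0.06 0.145 0 0.1417" --pt "72 0.12 0.29 0 0.2833" --pt "72 0.18 0.435 0 0.425" --pt "72 0.24 0.58 0 0.5667" --pt "72 0.3 0.725 0 0.7083"

```text
time: 2.1
ee_pos: [385.7, 51.0, 231.2]
orientation: [[-0.995, -0.099, -0.0], [-0.099, 0.995, -0.0], [0.0, -0.0, -1.0]]
contact_force: [1.4, -0.1, -1.0]
finger_gap: 72.1
gripper_force: 0.0
```

Scaled: 145 mm / 200 = 0.725, 116 mm / 200 = 0.58, 42.5 degrees / 60 = 0.7083.

Emit:
drive_tool --pt "72 0.06 0.145 0 0.1417" --pt "72 0.12 0.29 0 0.2833" --pt "72 0.18 0.435 0 0.425" --pt "72 0.24 0.58 0 0.5667" --pt "72 0.3 0.725 0 0.7083"

```text
time: 2.6
ee_pos: [445.7, 196.0, 231.0]
orientation: [[-0.666, -0.746, -0.0], [-0.746, 0.666, -0.0], [0.0, 0.0, -1.0]]
contact_force: [0.5, -0.5, 1.3]
finger_gap: 71.8
gripper_force: 0.0
```

Scaled: 149 mm / 200 = 0.745, 120 mm / 200 = 0.6, 35.5 degrees / 60 = 0.5917.

Emit:
drive_tool --pt "62 0.065 0.15 -0.05 0.1183" --pt "62 0.13 0.3 -0.1 0.2367" --pt "62 0.195 0.45 -0.2 0.355" --pt "62 0.26 0.6 -0.3 0.4733" --pt "62 0.32 0.745 -0.4 0.5917"

```text
time: 3.1
ee_pos: [509.8, 345.0, 150.1]
orientation: [[-0.111, -0.994, -0.0], [-0.994, 0.111, -0.0], [0.0, 0.0, -1.0]]
contact_force: [0.6, -0.8, 0.2]
finger_gap: 62.1
gripper_force: 0.0
```

Run:
```python
from h import *
for z in(0,30):
  for u in[(197,209),(197,176)]:
    print(z,u,least_squares(lambda p:proj("top",[p[0],p[1],z])[0]-u,[500,300.]).x)
s=env.get_state();R=s["orientation"];print(s["time"],s["ee_pos"],np.degrees(np.arctan2(R[1,0],R[0,0])),s["qpos"],s["finger_gap"])
a=cv2.imread
t=optics.capture("top")[:,:,::-1];sd=optics.capture("side")[:,:,::-1]
k=lambda im,x,y:cv2.resize(im[y:y+120,x:x+100],None,fx=4,fy=4,interpolation=cv2.INTER_CUBIC)
cv2.imwrite("pics/pre.png",np.hstack([k(t,160,170),k(sd,310,110)]))
```

```text
0 (197, 209) [564.3795221  370.10019308]
0 (197, 176) [624.98535059 371.2175834 ]
30 (197, 209) [559.33646215 363.24675742]
30 (197, 176) [618.11116835 364.33038732]
3.1 [509.7655794  344.95645926 150.07512152] -96.35164340073383 [ 4.58676215e-01  4.01923714e-01  2.56260249e-02  1.19497415e+00
 -1.03083997e-05 -1.00126297e+00] 62.11856793306347
```

View pics/pre.png

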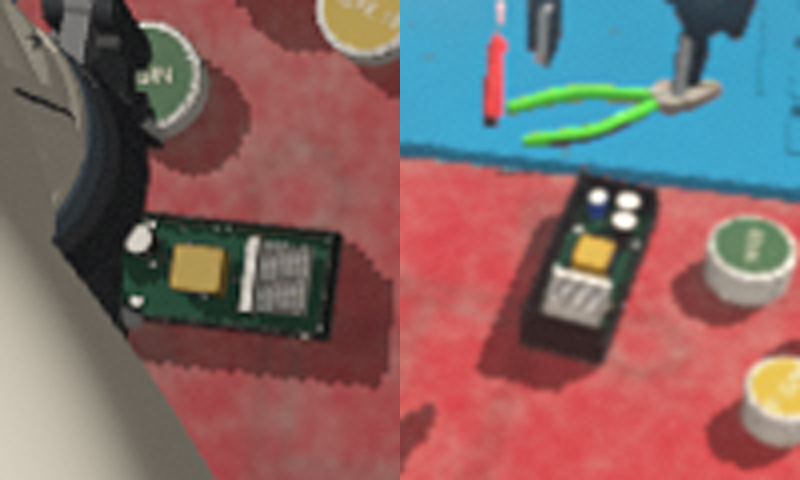

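The view shows the module still in place, with the fingers straddling it above and the green can clear by about 9 mm.

Scaled: -120 mm / 200 = -0.6, -115 mm / 200 = -0.575.

Emit:
drive_tool --pt "62 0 0 -0.2 0" --pt "62 0 0 -0.4 0" --pt "62 0 0 -0.525 0" --pt "62 0 0 -0.575 0" --pt "62 0 0 -0.6 0"

```text
time: 3.7
ee_pos: [509.4, 343.1, 31.0]
orientation: [[-0.117, -0.993, -0.001], [-0.993, 0.117, -0.0], [0.001, 0.001, -1.0]]
contact_force: [1.0, -0.3, 0.5]
finger_gap: 62.4
gripper_force: 0.0
```

Scaled: -26 mm / 200 = -0.13, -20 mm / 200 = -0.1.

Emit:
drive_tool --pt "62 0 0 -0.035 0" --pt "62 0 0 -0.07 0" --pt "62 0 0 -0.1 0" --pt "62 0 0 -0.13 0" --pt "62 0 0 -0.13 0"

```text
time: 4.2
ee_pos: [509.2, 343.4, 4.6]
orientation: [[-0.116, -0.993, -0.001], [-0.993, 0.116, -0.0], [0.001, 0.001, -1.0]]
contact_force: [0.9, -1.1, 0.4]
finger_gap: 62.0
gripper_force: 0.0
```

Scaled: -4 mm / 200 = -0.02, -2 mm / 200 = -0.01.

Emit:
drive_tool --pt "62 0 0 -0.01 0" --pt "62 0 0 -0.02 0" --pt "56 0 0 -0.02 0" --pt "50 0 0 -0.02 0" --pt "44 0 0 -0.02 0" --newtons 40

```text
time: 4.7
ee_pos: [509.5, 343.7, 1.6]
orientation: [[-0.116, -0.993, 0.0], [-0.993, 0.116, 0.0], [-0.0, -0.0, -1.0]]
contact_force: [-1.8, 0.9, 3.6]
finger_gap: 47.3
gripper_force: 42.5
```

Emit:
drive_tool --pt "40 0 0 0 0" --pt "40 0 0 0 0" --pt "40 0 0 0 0"

```text
time: 5.0
ee_pos: [509.5, 343.7, 1.6]
orientation: [[-0.116, -0.993, 0.0], [-0.993, 0.116, 0.0], [-0.0, -0.0, -1.0]]
contact_force: [-2.6, -0.5, 5.8]
finger_gap: 47.7
gripper_force: 43.0
```

Scaled: 100 mm / 200 = 0.5, 80 mm / 200 = 0.4.

Emit:
drive_tool --pt "40 0 0 0.025 0" --pt "40 0 0 0.1 0" --pt "40 0 0 0.25 0" --pt "40 0 0 0.4 0" --pt "40 0 0 0.5 0" --newtons 60

```text
time: 5.5
ee_pos: [509.9, 343.7, 103.1]
orientation: [[-0.116, -0.993, 0.001], [-0.993, 0.116, 0.0], [-0.001, -0.001, -1.0]]
contact_force: [1.2, 0.3, -2.6]
finger_gap: 47.3
gripper_force: 62.7
```

Scaled: -125 mm / 200 = -0.625, -100 mm / 200 = -0.5, -42.5 degrees / 60 = -0.7083.

Emit:
drive_tool --pt "40 0 -0.125 0 -0.1417" --pt "40 0 -0.25 0 -0.2833" --pt "40 0 -0.375 0 -0.425" --pt "40 0 -0.5 0 -0.5667" --pt "40 0 -0.625 0 -0.7083"

```text
time: 6.0
ee_pos: [509.3, 217.6, 101.1]
orientation: [[-0.76, -0.649, -0.001], [-0.649, 0.76, -0.0], [0.001, 0.0, -1.0]]
contact_force: [0.6, 0.5, -2.7]
finger_gap: 47.2
gripper_force: 62.7
```

Scaled: -125 mm / 200 = -0.625, -100 mm / 200 = -0.5, -42.5 degrees / 60 = -0.7083.

Emit:
drive_tool --pt "40 0.015 -0.125 0 -0.1417" --pt "40 0.03 -0.25 0 -0.2833" --pt "40 0.045 -0.375 0 -0.425" --pt "40 0.06 -0.5 0 -0.5667" --pt "40 0.07 -0.625 0 -0.7083"

```text
time: 6.5
ee_pos: [523.5, 92.5, 101.1]
orientation: [[-0.999, 0.035, -0.0], [0.035, 0.999, -0.0], [0.0, -0.0, -1.0]]
contact_force: [1.3, -0.3, -2.8]
finger_gap: 47.1
gripper_force: 62.7
```

Run:
```python
from h import *
s=env.get_state();R=s["orientation"];print(s["time"],s["ee_pos"],np.degrees(np.arctan2(R[1,0],R[0,0])),s["qpos"],s["finger_gap"])
sd=optics.capture("side")[:,:,::-1]; t=optics.capture("top")[:,:,::-1]
def crop(im,x,y,w,h,k):
    c=cv2.resize(im[y:y+h,x:x+w],None,fx=k,fy=k,interpolation=cv2.INTER_CUBIC)
    for i in range(0,w,20): cv2.putText(c,str(x+i),(i*k,12),0,.35,(0,255,255),1)
    for j in range(0,h,20): cv2.putText(c,str(y+j),(0,j*k+4),0,.35,(0,255,255),1)
    return c
cv2.imwrite("pics/hold.png",np.hstack([crop(t,300,130,100,140,4),crop(sd,283,190,100,140,4)]))
```

```text
6.5 [523.50501367  92.50118613 101.11972369] 177.98689540180064 [ 1.70367863e-02  3.00226597e-01 -2.64701175e-01  1.00623171e+00
 -1.04002340e-04  5.21720867e-02] 47.07029447341057
```

View pics/hold.png

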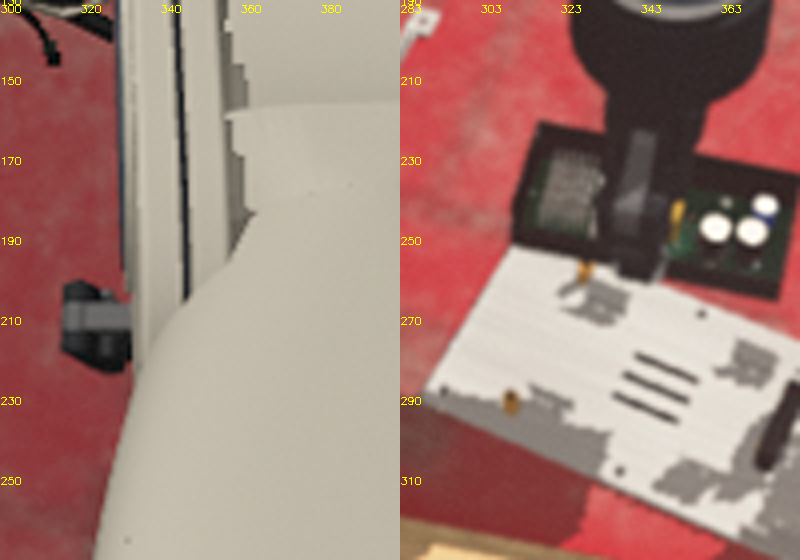

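The module is held level with its capacitors towards the rear. Its near bottom corners in the side view are at (311,251) and (377.5,265).

Run:
```python
from h import *
np.set_printoptions(precision=2,suppress=True)
q=lambda x,y:np.array([283+(x-400)/4,190+y/4])
obs=[("side",(25,-59,0),q(513,245)),("side",(25,59,0),q(778,300))]
f=lambda p:np.concatenate([proj("side",place(np.r_[p[:2],99.5,p[2]],l))[0]-u for n,l,u in obs])
r=least_squares(f,[515,92,-1.6]);print(r.x,np.degrees(r.x[2]),r.fun)
f=lambda p:np.concatenate([proj("side",place(np.r_[p[:2],p[2],np.radians(-92)],l))[0]-u for n,l,u in obs])
r=least_squares(f,[515,92,99]);print(r.x,r.fun)
```

```text
[524.97  94.28  -1.6 ] -91.6642967643129 [-0.58 -0.18  0.58  0.12]
[524.32 101.5   88.18] [ 0.04 -0.19 -0.04  0.19]
```

Scaled: -73 mm / 200 = -0.365, -65 mm / 200 = -0.325, -12 degrees / 60 = -0.2.

Emit:
drive_tool --pt "40 0 -0.06 -0.075 -0.1" --pt "40 0 -0.115 -0.15 -0.2" --pt "40 0 -0.115 -0.25 -0.2" --pt "40 0 -0.115 -0.325 -0.2" --pt "40 0 -0.115 -0.365 -0.2"

```text
time: 7.1
ee_pos: [522.8, 71.0, 27.0]
orientation: [[-0.972, 0.234, -0.002], [0.234, 0.972, 0.0], [0.002, -0.0, -1.0]]
contact_force: [-1.3, -0.8, -1.9]
finger_gap: 47.3
gripper_force: 62.8
```

Emit:
drive_tool --pt "40 0 0 0 0" --pt "40 0 0 0 0"

```text
time: 7.3
ee_pos: [523.8, 70.9, 28.7]
orientation: [[-0.972, 0.235, 0.0], [0.235, 0.972, 0.0], [-0.0, 0.0, -1.0]]
contact_force: [0.0, -0.2, -2.7]
finger_gap: 47.4
gripper_force: 62.8
```

Run:
```python
from h import *
s=env.get_state();R=s["orientation"];y=np.arctan2(R[1,0],R[0,0]);print(s["time"],s["ee_pos"],np.degrees(y),s["contact_force"])
b=np.radians(-13.99);d=s["ee_pos"][:2]-[538.66,65.75];print("TCP in bay",d@[np.cos(b),np.sin(b)],d@[-np.sin(b),np.cos(b)])
sd=optics.capture("side")[:,:,::-1]
cv2.imwrite("pics/above.png",cv2.resize(sd[215:335,275:415],None,fx=5,fy=5,interpolation=cv2.INTER_CUBIC))
```

```text
7.3 [523.7717452   70.89924715  28.69529045] 166.40318962717535 [ 0.02837944 -0.2180643  -2.68186948]
TCP in bay -15.691482007296571 1.3972363850743732
```

View pics/above.png

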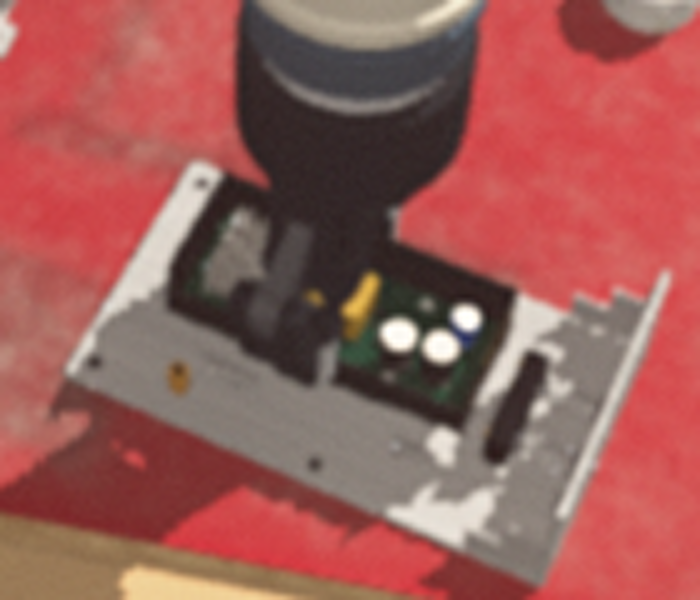

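The module hangs just above the tabs, aligned with the bay and with a gap to the terminal block. Its near bottom corners are at about (308.6,275.6) and (368,300).

Run:
```python
from h import *
np.set_printoptions(precision=2,suppress=True)
obs=[((25,-59,0),(308.6,275.6)),((25,59,0),(368,300))]
f=lambda p:np.concatenate([proj("side",place(np.r_[p[:2],27,p[2]],l))[0]-u for l,u in obs])
r=least_squares(f,[523,70,-1.8]);b=np.radians(-13.99);d=r.x[:2]-[538.66,65.75]
print(r.x,np.degrees(r.x[2]),r.fun,"in bay",d@[np.cos(b),np.sin(b)],d@[-np.sin(b),np.cos(b)])
```

```text
[525.16  75.01  -1.8 ] -102.97705313881733 [ 0.06  0.03 -0.06 -0.03] in bay -15.34173313361985 5.723919439246648
```

Scaled: -12 mm / 200 = -0.06, -9 mm / 200 = -0.045, -0.4 degrees / 60 = -0.0067.

Emit:
drive_tool --pt "40 -0.0015 -0.007 0 -0.0067" --pt "40 -0.0015 -0.007 -0.015 -0.0067" --pt "40 -0.0015 -0.007 -0.03 -0.0067" --pt "40 -0.0015 -0.007 -0.045 -0.0067" --pt "40 -0.0015 -0.007 -0.06 -0.0067"

```text
time: 7.85
ee_pos: [523.2, 69.2, 16.0]
orientation: [[-0.97, 0.243, -0.0], [0.243, 0.97, 0.0], [0.0, -0.0, -1.0]]
contact_force: [-0.6, 0.5, -2.0]
finger_gap: 46.8
gripper_force: 62.8
```

Scaled: -8 mm / 200 = -0.04, -6 mm / 200 = -0.03.

Emit:
drive_tool --pt "40 0 0 -0.01 0" --pt "40 0 0 -0.02 0" --pt "40 0 0 -0.03 0" --pt "40 0 0 -0.04 0" --pt "40 0 0 -0.04 0"

```text
time: 8.35
ee_pos: [523.1, 69.2, 8.0]
orientation: [[-0.97, 0.243, -0.0], [0.243, 0.97, 0.0], [0.0, -0.0, -1.0]]
contact_force: [-0.1, 0.6, -2.3]
finger_gap: 47.0
gripper_force: 62.8
```

No contact with the tabs so far, so I'll continue to the floor.

Scaled: -2.5 mm / 200 = -0.0125, -2 mm / 200 = -0.01.

Emit:
drive_tool --pt "40 0 0 -0.005 0" --pt "40 0 0 -0.01 0" --pt "40 0 0 -0.0125 0" --pt "40 0 0 -0.0125 0" --pt "40 0 0 -0.0125 0"

```text
time: 8.85
ee_pos: [523.2, 69.2, 5.8]
orientation: [[-0.97, 0.243, 0.0], [0.243, 0.97, -0.0], [-0.0, -0.0, -1.0]]
contact_force: [0.0, -0.3, -1.6]
finger_gap: 47.2
gripper_force: 62.9
```

Scaled: -0.5 mm / 200 = -0.0025.

Emit:
drive_tool --pt "40 0 0 -0.0025 0" --pt "40 0 0 -0.0025 0" --pt "54 0 0 -0.0025 0" --pt "54 0 0 -0.0025 0" --pt "54 0 0 -0.0025 0"

```text
time: 9.35
ee_pos: [523.4, 69.2, 5.3]
orientation: [[-0.97, 0.243, 0.0], [0.243, 0.97, 0.0], [-0.0, 0.0, -1.0]]
contact_force: [-0.9, -0.4, 0.2]
finger_gap: 53.6
gripper_force: 0.0
```

Scaled: 0.5 mm / 200 = 0.0025.

Emit:
drive_tool --pt "54 0 0 0 0" --pt "46 0 0 0.0025 0" --pt "40 0 0 0.0025 0" --pt "40 0 0 0.0025 0" --pt "40 0 0 0.0025 0"

```text
time: 9.85
ee_pos: [523.2, 69.3, 5.8]
orientation: [[-0.97, 0.243, 0.0], [0.243, 0.97, 0.0], [-0.0, 0.0, -1.0]]
contact_force: [-0.4, 0.4, 3.4]
finger_gap: 46.9
gripper_force: 63.3
```

Run:
```python
from h import *
s=env.get_state();R=s["orientation"];y=np.arctan2(R[1,0],R[0,0]);print(s["time"],s["ee_pos"],np.degrees(y),s["contact_force"])
b=np.radians(-13.99);d=s["ee_pos"][:2]-[538.66,65.75];print("TCP in bay",d@[np.cos(b),np.sin(b)],d@[-np.sin(b),np.cos(b)])
sd=optics.capture("side")[:,:,::-1]
cv2.imwrite("pics/laid.png",cv2.resize(sd[230:340,275:415],None,fx=5,fy=5,interpolation=cv2.INTER_CUBIC))
```

```text
9.85 [523.22953207  69.25125418   5.84951512] 165.94673841038642 [-0.38265341  0.3970314   3.36422969]
TCP in bay -15.81920548474193 -0.3329551130131674
```

View pics/laid.png

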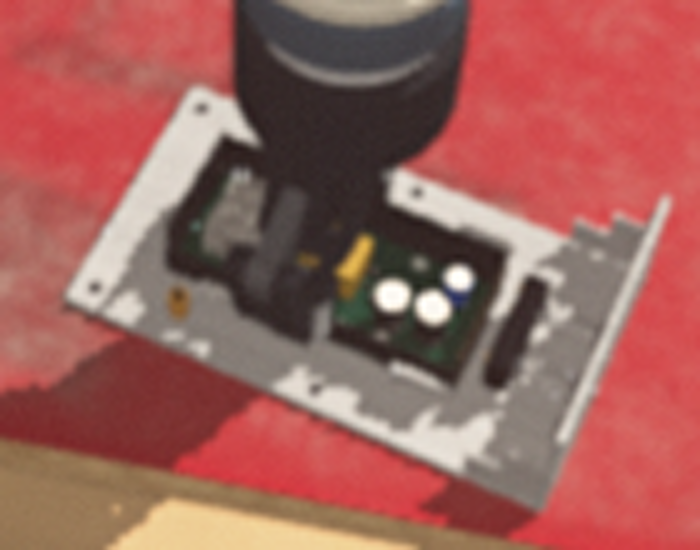

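The module lies flat between the tabs with a visible gap to the terminal block, roughly 10 mm. Now I'll slide it along bay +x (0.970, -0.242).

Scaled: 6 mm / 200 = 0.03, 4.5 mm / 200 = 0.0225.

Emit:
drive_tool --pt "40 0.0075 -0.002 0 0" --pt "40 0.015 -0.0035 0 0" --pt "40 0.0225 -0.0055 0 0" --pt "40 0.03 -0.0075 0 0" --pt "40 0.03 -0.0075 0 0"

```text
time: 10.4
ee_pos: [528.9, 67.7, 5.8]
orientation: [[-0.97, 0.243, -0.001], [0.243, 0.97, -0.0], [0.001, -0.0, -1.0]]
contact_force: [-3.0, 1.2, 4.8]
finger_gap: 46.9
gripper_force: 63.6
```

Scaled: 2.9 mm / 200 = 0.0145, 2.2 mm / 200 = 0.011.

Emit:
drive_tool --pt "40 0.0035 -0.001 0 0" --pt "40 0.0075 -0.002 0 0" --pt "40 0.011 -0.0025 0 0" --pt "40 0.0145 -0.0035 0 0" --pt "40 0.0145 -0.0035 0 0"

```text
time: 10.9
ee_pos: [530.4, 67.3, 5.8]
orientation: [[-0.97, 0.243, -0.003], [0.243, 0.97, 0.0], [0.003, -0.0, -1.0]]
contact_force: [-8.0, 1.9, 9.1]
finger_gap: 47.3
gripper_force: 64.4
```

Scaled: 1.9 mm / 200 = 0.0095, 1.5 mm / 200 = 0.0075.

Emit:
drive_tool --pt "40 0.0035 -0.001 0 0" --pt "40 0.0075 -0.002 0 0" --pt "40 0.0095 -0.0025 0 0" --pt "40 0.0095 -0.0025 0 0"

```text
time: 11.3
ee_pos: [531.6, 66.9, 5.8]
orientation: [[-0.97, 0.242, -0.004], [0.242, 0.97, 0.001], [0.004, -0.0, -1.0]]
contact_force: [-12.3, 3.2, 12.2]
finger_gap: 47.1
gripper_force: 64.9
```

Run:
```python
from h import *
s=env.get_state();print(s["time"],s["ee_pos"],s["contact_force"],s["torque"])
sd=optics.capture("side")[:,:,::-1]
cv2.imwrite("pics/side_c.png",sd)
n=cv2.resize(sd[250:320,320:390],None,fx=8,fy=8,interpolation=cv2.INTER_CUBIC)[:,:400*1]
n=cv2.resize(sd[260:316,340:390],(400,448),interpolation=cv2.INTER_CUBIC)
o=cv2.imread("pics/laid.png");o=cv2.resize(o[150:430,325:575],(400,448),interpolation=cv2.INTER_CUBIC)
cv2.imwrite("pics/cmp.png",np.hstack([o,n]))
```

```text
11.3 [531.6180829   66.93965559   5.8060644 ] [-12.32786477   3.2287869   12.17434549] [ 0.31835294  2.12574915 -0.06313616]
```

View pics/cmp.png

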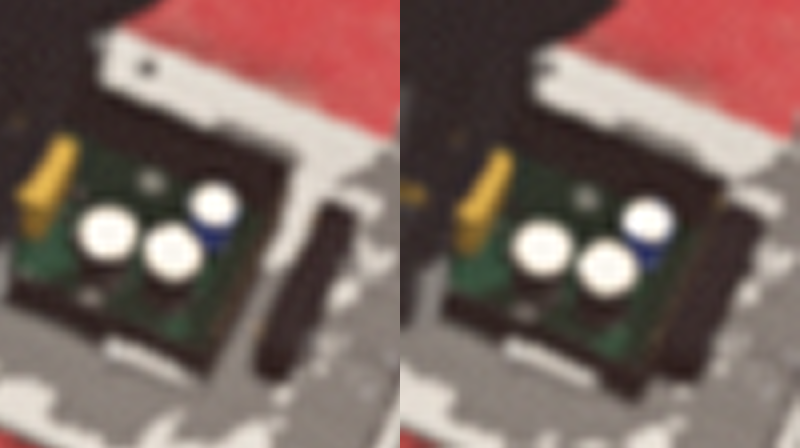

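The capacitor end now touches the terminal block, which has moved only about 1–2 mm. Part of the 12.7 N push is floor friction, so I'll ease the downward load and read again.

Scaled: 0.6 mm / 200 = 0.003, 0.3 mm / 200 = 0.0015.

Emit:
drive_tool --pt "40 0 0 0.0015 0" --pt "40 0 0 0.003 0" --pt "40 0 0 0.003 0" --pt "40 0 0 0.003 0"

```text
time: 11.75
ee_pos: [531.8, 66.9, 5.8]
orientation: [[-0.97, 0.242, -0.004], [0.242, 0.97, 0.001], [0.004, -0.0, -1.0]]
contact_force: [-8.6, 2.8, 4.5]
finger_gap: 47.0
gripper_force: 63.6
```

Scaled: 0.3 mm / 200 = 0.0015.

Emit:
drive_tool --pt "40 0 0 0.0015 0" --pt "40 0 0 0.0015 0" --pt "40 0 0 0.0015 0"

```text
time: 12.05
ee_pos: [531.9, 66.9, 5.9]
orientation: [[-0.97, 0.242, -0.004], [0.242, 0.97, 0.001], [0.004, -0.0, -1.0]]
contact_force: [-7.3, 1.5, 1.2]
finger_gap: 47.1
gripper_force: 62.8
```

Scaled: 1.9 mm / 200 = 0.0095, 1 mm / 200 = 0.005.

Emit:
drive_tool --pt "40 0.005 -0.001 0 0" --pt "40 0.0095 -0.0025 0 0" --pt "40 0.0095 -0.0025 0 0" --pt "40 0.0095 -0.0025 0 0"

```text
time: 12.45
ee_pos: [533.4, 66.5, 5.9]
orientation: [[-0.97, 0.242, -0.005], [0.242, 0.97, 0.001], [0.005, -0.0, -1.0]]
contact_force: [-8.9, 2.7, 2.5]
finger_gap: 47.0
gripper_force: 63.3
```

Scaled: 1.9 mm / 200 = 0.0095, 1 mm / 200 = 0.005.

Emit:
drive_tool --pt "40 0.005 -0.001 0.0005 0" --pt "40 0.0095 -0.0025 0.001 0" --pt "40 0.0095 -0.0025 0.001 0" --pt "40 0.0095 -0.0025 0.001 0"

```text
time: 12.85
ee_pos: [534.9, 66.1, 5.9]
orientation: [[-0.97, 0.242, -0.006], [0.242, 0.97, 0.001], [0.006, -0.0, -1.0]]
contact_force: [-11.0, 3.3, 2.4]
finger_gap: 46.8
gripper_force: 63.2
```

Emit:
drive_tool --pt "40 0 0 0 0" --pt "40 0 0 0 0" --pt "40 0 0 0 0" --pt "40 0 0 0 0" --pt "40 0 0 0 0"

```text
time: 13.35
ee_pos: [534.9, 66.1, 5.9]
orientation: [[-0.97, 0.242, -0.006], [0.242, 0.97, 0.001], [0.006, -0.0, -1.0]]
contact_force: [-9.4, 2.1, 2.2]
finger_gap: 47.0
gripper_force: 63.2
```

Emit:
drive_tool --pt "40 0 0 0 0" --pt "40 0 0 0 0" --pt "40 0 0 0 0" --pt "40 0 0 0 0" --pt "40 0 0 0 0"

```text
time: 13.85
ee_pos: [534.9, 66.1, 5.9]
orientation: [[-0.97, 0.242, -0.006], [0.242, 0.97, 0.001], [0.006, -0.0, -1.0]]
contact_force: [-9.0, 3.3, 2.5]
finger_gap: 46.9
gripper_force: 63.2
```

Run:
```python
from h import *
s=env.get_state();R=s["orientation"];y=np.arctan2(R[1,0],R[0,0]);print(s["time"],s["ee_pos"],np.degrees(y),s["contact_force"],s["torque"])
b=np.radians(-13.99);d=s["ee_pos"][:2]-[538.66,65.75];print("TCP in bay",d@[np.cos(b),np.sin(b)],d@[-np.sin(b),np.cos(b)])
sd=optics.capture("side")[:,:,::-1];o=cv2.imread("pics/side_c.png")
cv2.imwrite("pics/side_d.png",sd)
k=lambda im:cv2.resize(im[245:325,310:390],(400,400),interpolation=cv2.INTER_CUBIC)
cv2.imwrite("pics/fin.png",np.hstack([k(o),k(sd)]))
```

```text
13.85 [534.86123554  66.12631666   5.91318228] 165.98550923539696 [-9.03565517  3.3269111   2.50745083] [0.53858666 1.70515983 0.07891982]
TCP in bay -3.777060771246246 -0.5532066440552641
```

View pics/fin.png

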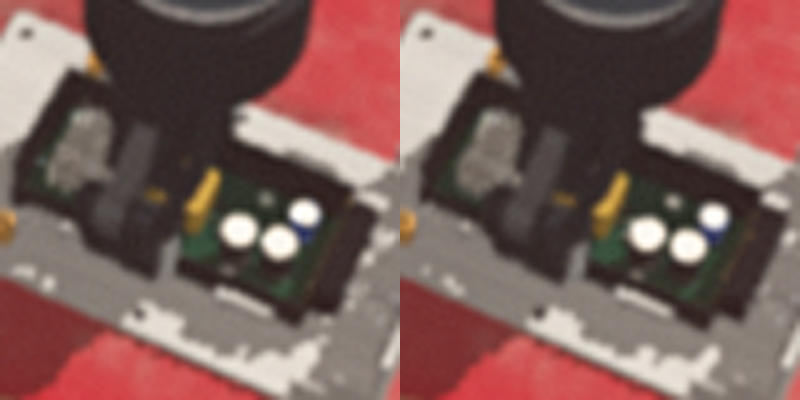

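The module and block have moved together and stayed flat and straight, with a measured push of about 10 N including a little friction. I'll nudge it 0.8 mm further, hold, and hand in.

Scaled: 0.8 mm / 200 = 0.004, 0.4 mm / 200 = 0.002.

Emit:
drive_tool --pt "40 0.002 -0.0005 0 0" --pt "40 0.004 -0.001 0 0" --pt "40 0.004 -0.001 0 0" --pt "40 0.004 -0.001 0 0" --pt "40 0.004 -0.001 0 0"

```text
time: 14.4
ee_pos: [535.2, 66.0, 5.9]
orientation: [[-0.97, 0.242, -0.006], [0.242, 0.97, 0.001], [0.006, -0.0, -1.0]]
contact_force: [-12.5, 3.3, 3.6]
finger_gap: 46.8
gripper_force: 63.4
```

Emit:
drive_tool --pt "40 0 0 0 0" --pt "40 0 0 0 0" --pt "40 0 0 0 0" --pt "40 0 0 0 0" --pt "40 0 0 0 0"

```text
time: 14.9
ee_pos: [535.3, 66.0, 5.9]
orientation: [[-0.97, 0.242, -0.006], [0.242, 0.97, 0.001], [0.006, -0.0, -1.0]]
contact_force: [-11.5, 3.4, 3.3]
finger_gap: 46.5
gripper_force: 63.4
```

Emit:
drive_tool --pt "40 0 0 0 0" --pt "40 0 0 0 0" --pt "40 0 0 0 0" --pt "40 0 0 0 0" --pt "40 0 0 0 0"

```text
time: 15.4
ee_pos: [535.2, 66.0, 5.9]
orientation: [[-0.97, 0.242, -0.006], [0.242, 0.97, 0.001], [0.006, -0.0, -1.0]]
contact_force: [-11.3, 3.5, 4.0]
finger_gap: 47.0
gripper_force: 63.4
```

Emit:
drive_tool --pt "40 0 0 0 0" --pt "40 0 0 0 0" --pt "40 0 0 0 0" --pt "40 0 0 0 0" --pt "40 0 0 0 0"

```text
time: 15.9
ee_pos: [535.3, 66.0, 5.9]
orientation: [[-0.97, 0.242, -0.006], [0.242, 0.97, 0.001], [0.006, -0.0, -1.0]]
contact_force: [-11.8, 4.0, 2.8]
finger_gap: 47.1
gripper_force: 63.4
```

Steady at about 12 N measured, some of it friction, which puts the terminals at roughly 9–11 N.

```bash
python3 -c "
from workcell import env
print(env.finish_job())"
```

```text
the job is handed in; nothing more can be done
None
```

I laid the module flat in the bay, slid it onto the terminals and handed the job in while still holding it there. The arm measured a steady push of about 12 N, some of it floor friction, so I estimate 9–11 N on the terminals; the hand-in gave no verdict.

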